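# Point out the isopod and its jar for the index photographs

## Task

Press the green self-timer button down, then, for the first photograph, point at the middle of the isopod's back from above with the fingertips about 2 to 3 cm over it, and hold there for two seconds. For the second photograph point in the same way at the centre of the yellow jar lid, and finish while still pointing there. Touch, move or lift none of the jars and specimens, and do not dip low over any other jar or the urchin.

Things in the scene. Friction and masses are not known exactly. Their poses are not given: they have to be found in the camera images.
- shutter (a joint): travel of the green self-timer push button in m: 0 is out, 0.006 fully down. Pressed straight down; a spring pushes it back (about 5 N when fully down); press it most of the way or fully
- shutter_top (a point): centre of the top face of the green round button (30 mm diameter, in a black collar) on a flat grey box 100 x 60 x 25 mm that is fixed to the table; moves down with the button; z up
- tray: white dissecting tray, fixed, 240 (x) x 300 (y) x 40 mm high, walls and floor 5 mm thick, holding the two dried specimens. Origin: centre of its underside, z up
- isopod: dried giant isopod: tan, oval, ribbed body like a big woodlouse with short legs, two dark eyes, feelers and a tail fan; 160 mm long (plus feelers), about 90 mm over the legs, 34 mm high, loose in the white tray, back up. Origin: centre of its underside; x along the body towards the tail, z up
- isopod_back (a point): middle of the isopod's back, its highest part, 34 mm above its underside; z up
- urchin: purple dried sea urchin shell with pale bumps, flattened dome 70 mm across, 40 mm high, loose in the white tray. Origin: centre of its underside, z up
- urchin_top (a point): top centre of the urchin shell, 40 mm above its underside; z up
- rack: blue tray, fixed, 220 x 220 x 35 mm high, walls and floor 5 mm thick, holding four jars two by two, about 100 mm apart. Origin: centre of its underside, z up
- jar_yellow: specimen jar, clear glass, 58 mm diameter, with a yellow screw lid 62 mm across and 20 mm high; 90 mm tall in all, 0.22 kg, loose, standing upright in the blue tray. Origin: centre of its underside, z up
- jar_yellow_top (a point): centre of the top face of the yellow lid, 90 mm above the jar's underside; z up
- jar_white: specimen jar, clear glass, 58 mm diameter, with a white screw lid 62 mm across and 20 mm high; 90 mm tall in all, 0.22 kg, loose, standing upright in the blue tray. Origin: centre of its underside, z up
- jar_white_top (a point): centre of the top face of the white lid, 90 mm above the jar's underside; z up
- jar_red: specimen jar, clear glass, 58 mm diameter, with a red screw lid 62 mm across and 20 mm high; 90 mm tall in all, 0.22 kg, loose, standing upright in the blue tray. Origin: centre of its underside, z up
- jar_red_top (a point): centre of the top face of the red lid, 90 mm above the jar's underside; z up
- jar_black: specimen jar, clear glass, 58 mm diameter, with a black screw lid 62 mm across and 20 mm high; 90 mm tall in all, 0.22 kg, loose, standing upright in the blue tray. Origin: centre of its underside, z up
- jar_black_top (a point): centre of the top face of the black lid, 90 mm above the jar's underside; z up
Not all that is in view belongs to the job. What is shaped like the jar_red but turquoise is not meant. What is shaped like the jar_white but turquoise is not meant.

How it is judged:
On the way, in this order (a step that is already met when the one before it is completed fails the run):
1. the green button is pressed down (at least 4 mm of its 6 mm) (value of joint shutter above 0.004 m), for 0.05 s.
2. the fingertips point at the middle of the isopod's back from just above, for 1.5 s (horizontal distance between the grasp point and isopod_back below 0.03 m and z of the grasp point in the frame of isopod_back between 0.02 and 0.07 m), for 1.5 s.
3. the fingertips point at the centre of the yellow lid from just above (horizontal distance between the grasp point and jar_yellow_top below 0.025 m and z of the grasp point in the frame of jar_yellow_top between 0.02 and 0.07 m), for 0.5 s.
At the end, for the whole second after the job is handed in: the grasp point between the fingers (about 19 mm behind the fingertips) is within 25 mm horizontally of the centre of the yellow lid and 20 to 70 mm above it, the button is out again (under 2 mm), and every jar and specimen is upright, at rest and within 8 mm of where it stood (all of step 3 and value of joint shutter below 0.002 m and distance of each of jar_yellow, jar_white, jar_red, jar_black, isopod, urchin from where it was at the start of the episode below 0.008 m and angle between each of jar_yellow, jar_white, jar_red, jar_black, isopod, urchin's own z axis and vertical below 0.15 rad and linear speed of each of jar_yellow, jar_white, jar_red, jar_black, isopod, urchin below 0.02 m/s); the robot touches nothing.
It fails at once if the robot touches a jar or a specimen (contact force between any of the fingers, the arm and jar_yellow above 0.5 N or contact force between any of the fingers, the arm and jar_white above 0.5 N or contact force between any of the fingers, the arm and jar_red above 0.5 N or contact force between any of the fingers, the arm and jar_black above 0.5 N or contact force between any of the fingers, the arm and isopod above 0.5 N or contact force between any of the fingers, the arm and urchin above 0.5 N).
It fails at once if a jar or a specimen is moved, lifted or carried by more than 10 mm (distance of any of jar_yellow, jar_white, jar_red, jar_black, isopod, urchin from where it was at the start of the episode above 0.01 m).
It fails at once if the hand dips low over another jar or the urchin (grasp point within 20 mm of its centre and less than 55 mm above its top) ((horizontal distance between the grasp point and jar_white_top below 0.02 m and z of the grasp point in the frame of jar_white_top below 0.055 m) or (horizontal distance between the grasp point and jar_red_top below 0.02 m and z of the grasp point in the frame of jar_red_top below 0.055 m) or (horizontal distance between the grasp point and jar_black_top below 0.02 m and z of the grasp point in the frame of jar_black_top below 0.055 m) or (horizontal distance between the grasp point and urchin_top below 0.02 m and z of the grasp point in the frame of urchin_top below 0.055 m)).
It also fails if it takes over 67 s, if anything falls off the work surface, if the arm or the gripper's body presses on something with over 40 N, if the wrist force passes 120 N, or if a joint passes its speed limit or range.

## Robot

A 6-joint arm with a two-finger parallel gripper is mounted at the origin on the work surface. World frame = base frame: x ahead of the robot, y to its left, z up, the work surface at z = 0. Lengths are in m, angles in rad, forces in N, time in s.
With the tool pointing down it reaches from about 0.375 to 0.925 m from the base axis. Payload 5.7 kg.
Tool frame: the origin (TCP) lies at the very end of the fingers, on their centre line; the grasp point (between the pads) lies 19 mm behind it; y points along the fingers, x is the direction in which the jaws open and shut, and the axes are right-handed (so a half turn about y gives the same grasp; the last joint's range is limited). The gripper opens to 88 mm and grips with 3 to 60 N. Pads are 20 mm wide; open, the fingers measure 115 mm over their backs; the gripper's body (75 mm by 178 mm) begins 61 mm behind the grasp point.
Start: joints at [-1.37, 0.359, 1.51, -0, 1.272, -0.115], TCP at [0.186, -0.57, 0.223] pointing down, gripper open.
Joint ranges: [-2.97, 2.97], [-1.01, 2.36], [0.21, 2.38], [-0.96, 4.11], [0.2, 2.71], [-2.98, 2.98]. Speed limits (rad/s): [2.39, 2.39, 3.14, 3.14, 3.14, 3.14].

## Interface

Orientations are given as a rotation vector (axis times angle).
In Python, from rig import ctrl gives the robot as it stands.
- The arm moves only by the tool play_rows, never from a script. Its argument "increments" is a list of rows, each an object with "offset": the shift along the tool's x, y, z in mm, a list of three; "angular": the turn, a rotation vector about the tool's x, y, z in degrees, a list of three. A call has 1 to 8 rows; each row is the pose to reach, as a shift and turn from the pose measured when the call began, along the tool's axes at that moment; what a row does not reach only later rows make up. A row lasts 1/12 s, in which the tool goes at most 41.7 mm and 7.16 degrees, less where a joint would pass 70% of its speed; a pose out of reach is approached as far as the arm can. A call with a gripper value outside its range is refused whole. "gripper" is the opening in per cent of the stroke, from 0 (shut) to 100 (fully open), set as the call begins (left out, the last holds). The fingers move at their own pace and stop on an object; "newtons" is the grip in N (left out, the last holds). Time passes only in rows, so rows that repeat a pose let the fingers close. It gives the time, the measured TCP pose, the force and the opening at its end, in the units of the state.
- ctrl.sense(): the state, without advancing time (a new reading comes with each control period).
- ctrl.grab_frame(name): name is "scene" or "top"; returns (picture, depth): 480x640x3 uint8, red, green, blue; 480x640 float32, m along the optical axis (not along the pixel's ray), 0 where there is no reading.
- ctrl.camera_params(name): a dict with "vfov" (degrees; the focal length in pixels is half the picture's height over the tangent of half this angle, whatever the lens; pixels are square), "cx", "cy" (the principal point, pixels), "k1" (the pictures are not rectified: a ray, as slopes to the right and down, at radius r is drawn at 1 + k1 r^2 times it, then the intrinsics apply), "R" (3x3) and "t" (3): a world point X has camera coordinates R X + t. Camera axes: x right, y down, z forward; pixel columns grow to the right and rows downward; lengths in m; the calibration is good to about 2 mm. A picture is of the moment at which its call begins. camera_params takes no time and is no camera call.
- ctrl.sign_off(): hands the job in, once; it reports no verdict.
The state is a dict: "time": time; "q": joint angles; "joint_velocities": joint speeds; "effort": joint torques, N m; "ee_pos": TCP position; "tool_rot": TCP orientation; "wrist_force": force on the tool from outside, world axes, zero at the start; "moment": the same for the moment, N m; "grip_width": finger opening in m.
Only numpy, scipy, OpenCV 4.12 (cv2) and the standard library are available. Lean on these libraries where they do the work, as an engineer would, in place of code of your own. Each camera call takes 0.05 s, during which the arm holds its last target. There are 200 camera calls.

## Working session

There is one attempt and no reset: what is moved stays moved. The work goes in short steps, Python scripts to look and compute and a tool call to move; the robot and the scene stay as the last step left them, time stands still between calls to the robot, and variables do not carry over. Pictures are saved under pics/ and viewed, about 8 in all and at most 12, crops included, and the job is handed in when it is done.

Besides the shell and the picture viewer there is one more tool, called after "Request:" by a JSON object that holds its "method" and its "body", one argument or row to a line. play_rows: Moves the arm, as the interface text tells. Its arguments: {"type":"object","properties":{"increments":{"type":"array","items":{"type":"object","properties":{"offset":{"type":"array","items":{"type":"number"}},"angular":{"type":"array","items":{"type":"number"}}}}},"gripper":{"type":"number"},"newtons":{"type":"number"}},"required":["increments"]}

```bash
mkdir -p pics; cat > h.py <<'E'
import numpy as np, cv2
from rig import ctrl
def grab(n):
    p,d=ctrl.grab_frame(n); np.savez(f'{n}.npz',p=p,d=d); cv2.imwrite(f'pics/{n}{int(ctrl.sense()["time"]*100)}.png',p[:,:,::-1]); return p,d
def pts(n,uv,depth):
    c=ctrl.camera_params(n); f=240/np.tan(np.radians(c['vfov']/2))
    K=np.array([[f,0,c['cx']],[0,f,c['cy']],[0,0,1.]])
    s=cv2.undistortPoints(np.array(uv,float).reshape(-1,1,2),K,np.array([c['k1'],0,0,0,0.]))[:,0]
    ray=np.c_[s,np.ones(len(s))]; R=np.array(c['R']);t=np.array(c['t'])
    return (ray*np.array(depth).reshape(-1,1)-t)@R
def plane(n,uv,z):
    a=pts(n,uv,[0]*len(np.reshape(uv,(-1,2))));b=pts(n,uv,[1]*len(a))
    k=(z-a[:,2])/(b[:,2]-a[:,2]); return a+k[:,None]*(b-a)
E
python3 -c "
from h import *
for n in ('top','scene'): grab(n); print(ctrl.camera_params(n))
print(ctrl.sense())"; ls pics
```

```text
{'vfov': 47.8695480686846, 'cx': 315.15353598739733, 'cy': 235.09957507558357, 'k1': -0.12841673553569255, 'R': array([[ 0.01928899, -0.99980125, -0.00503901],
       [-0.99158729, -0.01848482, -0.1281131 ],
       [ 0.12799449,  0.00746779, -0.99174676]]), 't': array([-0.01792912,  0.55825104,  1.03295516])}
{'vfov': 47.26373186918319, 'cx': 319.4454818687545, 'cy': 236.76912964497754, 'k1': -0.045793623035525165, 'R': array([[-0.59770618,  0.80170594, -0.00386214],
       [ 0.60228735,  0.4458411 , -0.66217494],
       [-0.52914768, -0.39811217, -0.74933933]]), 't': array([ 0.34930643, -0.26275177,  1.38677618])}
{'time': 0.1, 'q': array([-1.37011327e+00,  3.59454529e-01,  1.51132954e+00, -9.48513586e-06,
        1.27250209e+00, -1.15106467e-01]), 'joint_velocities': array([-1.58676040e-03, -2.37659795e-03, -2.47124097e-03, -1.23816300e-04,
        3.80293220e-05, -1.04655632e-04]), 'effort': array([-8.64335580e-04, -5.16356885e+01, -2.71405077e+01,  6.75450009e-02,
        2.76349601e-02, -4.13241196e-05]), 'ee_pos': array([ 0.18619939, -0.56971342,  0.22187879]), 'tool_rot': array([-1.34103476,  0.97437047, -0.97229201]), 'wrist_force': array([ 0.22841291, -0.07770078,  0.41693903]), 'moment': array([ 0.05924591, -0.0097525 ,  0.00958201]), 'grip_width': 0.08779595643511297}
scene10.png
top5.png
```

View pics/top5.png

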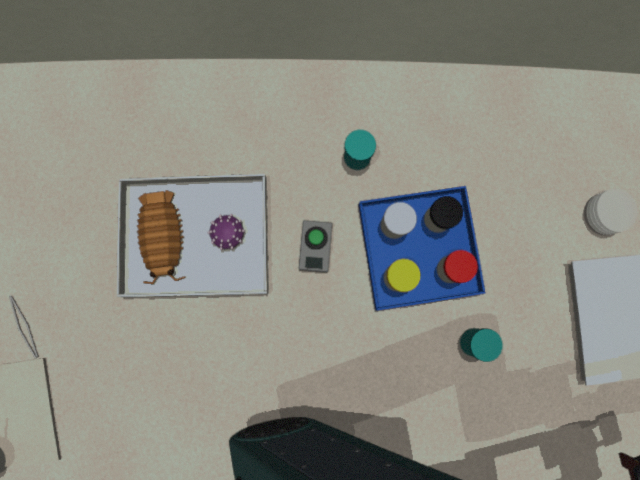

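View pics/scene10.png

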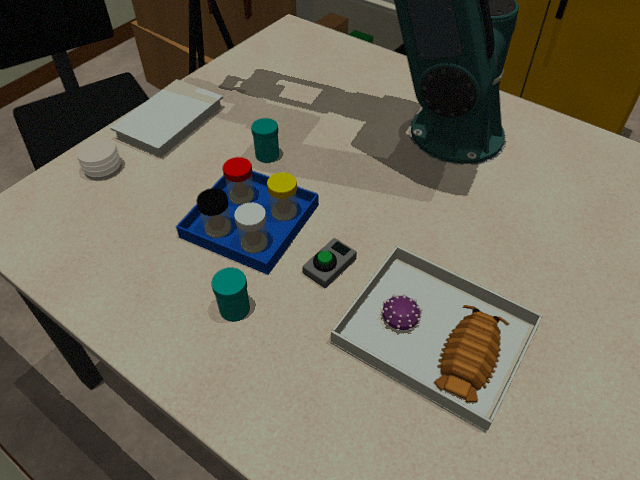

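The top view shows the green button at (316,237), the isopod at (160,235), the urchin at (227,232) and the yellow lid at (404,276). The white lid is at (400,220), black at (445,213) and red at (460,267). The turquoise decoys are at (360,145) and (485,345). The scene view shows the same layout, and the arm is clear of everything.

```bash
cat > m.py <<'E'
from h import *
# name: HSV low, high, seed px top, seed px scene, expected top height
T={'button':((45,120,60),(75,255,255),(316,237),(325,257)),'yellow':((22,150,90),(35,255,255),(404,276),(282,184)),
'isopod':((5,80,60),(20,255,255),(160,235),(470,350)),'urchin':((135,50,30),(170,255,255),(227,232),(401,313)),
'red':((0,180,90),(4,255,255),(460,267),(238,169)),'white':((0,0,150),(180,40,255),(400,220),(250,214)),'black':((0,0,0),(180,255,45),(445,213),(212,202))}
Z={'button':.031,'yellow':.095,'isopod':.03,'urchin':.03,'red':.095,'white':.095,'black':.095}
for k,(lo,hi,*s) in T.items():
  for n,seed in zip(('top','scene'),s):
    a=np.load(n+'.npz');hsv=cv2.cvtColor(a['p'],cv2.COLOR_RGB2HSV);m=cv2.inRange(hsv,lo,hi)
    if k=='isopod': m=cv2.morphologyEx(m,cv2.MORPH_CLOSE,np.ones((5,5)))
    _,l,st,c=cv2.connectedComponentsWithStats(m)
    if l[seed[1],seed[0]]==0: print(k,n,'seed miss',hsv[seed[1],seed[0]]);continue
    M=l==l[seed[1],seed[0]]; v,u=np.nonzero(M); d=a['d'][M]
    P=pts(n,np.c_[u,v][d>0],d[d>0]); zt=np.percentile(P[:,2],95); top=P[P[:,2]>zt-.006]
    pc=plane(n,[(u.min()+u.max())/2,(v.min()+v.max())/2],Z[k])[0]
    print(k,n,'n',len(u),'bbox',u.min(),u.max(),v.min(),v.max(),'z95 %.3f'%zt,'topmean',top.mean(0).round(4),'bboxmid',pc.round(4))
E
python3 m.py; python3 -c "
from h import *
from scipy.spatial.transform import Rotation as R
print(R.from_rotvec(ctrl.sense()['tool_rot']).as_matrix().round(4))"
```

```text
button top n 182 bbox 308 323 230 244 z95 0.050 topmean [ 0.5536 -0.0089  0.0474] bboxmid [ 0.5553 -0.0081  0.031 ]
button scene n 138 bbox 318 331 251 262 z95 0.050 topmean [ 0.5572 -0.008   0.048 ] bboxmid [ 0.5465 -0.0157  0.031 ]
yellow top n 826 bbox 387 419 259 291 z95 0.098 topmean [ 0.4794 -0.1722  0.0956] bboxmid [ 0.4793 -0.1721  0.095 ]
yellow scene n 490 bbox 267 296 172 192 z95 0.098 topmean [ 0.4831 -0.1726  0.0961] bboxmid [ 0.4818 -0.1736  0.095 ]
isopod top n 3107 bbox 138 184 191 283 z95 0.040 topmean [0.5545 0.3105 0.0375] bboxmid [0.5496 0.3026 0.03  ]
isopod scene n 4062 bbox 435 508 305 400 z95 0.040 topmean [0.5603 0.3116 0.0375] bboxmid [0.5675 0.3141 0.03  ]
urchin top n 702 bbox 210 242 216 248 z95 0.046 topmean [0.5621 0.1717 0.0435] bboxmid [0.5622 0.1709 0.03  ]
urchin scene n 879 bbox 382 420 296 329 z95 0.046 topmean [0.5672 0.173  0.0441] bboxmid [0.5691 0.1735 0.03  ]
red top n 721 bbox 445 476 251 281 z95 0.098 topmean [ 0.4971 -0.2798  0.0956] bboxmid [ 0.4977 -0.2805  0.095 ]
red scene n 395 bbox 223 250 157 176 z95 0.099 topmean [ 0.5021 -0.2801  0.0962] bboxmid [ 0.5012 -0.2812  0.095 ]
white top n 765 bbox 385 415 203 233 z95 0.098 topmean [ 0.5862 -0.1664  0.0954] bboxmid [ 0.5862 -0.1665  0.095 ]
white scene n 520 bbox 235 264 203 224 z95 0.099 topmean [ 0.5888 -0.1669  0.0961] bboxmid [ 0.5887 -0.1668  0.095 ]
black top n 803 bbox 430 462 197 228 z95 0.098 topmean [ 0.5996 -0.2545  0.0953] bboxmid [ 0.5985 -0.2541  0.095 ]
black scene n 816 bbox 180 227 176 227 z95 0.098 topmean [ 0.604  -0.2539  0.0961] bboxmid [ 0.6184 -0.263   0.095 ]
[[ 3.106e-01 -3.000e-04  9.506e-01]
 [-9.505e-01  1.700e-03  3.106e-01]
 [-1.700e-03 -1.000e+00  2.000e-04]]
```

Request:
{"method": "play_rows", "body": {
  "increments": [
    {"offset": [-15, -5, 18], "angular": [0, 3, 0]},
    {"offset": [-35, -10, 44], "angular": [0, 6, 0]},
    {"offset": [-58, -15, 73], "angular": [0, 9, 0]},
    {"offset": [-82, -20, 103], "angular": [0, 12, 0]},
    {"offset": [-106, -20, 133], "angular": [0, 15, 0]},
    {"offset": [-130, -20, 163], "angular": [0, 18.1, 0]},
    {"offset": [-154, -20, 193], "angular": [0, 18.1, 0]},
    {"offset": [-178, -20, 223], "angular": [0, 18.1, 0]}
  ],
  "gripper": 0,
  "newtons": 10
}}

```text
time: 0.77
ee_pos: [0.3433, -0.3294, 0.242]
tool_rot: [-1.208, 1.211, -1.208]
wrist_force: [1.1, -0.0, 0.6]
grip_width: 0.038
```

Request:
{"method": "play_rows", "body": {
  "increments": [
    {"offset": [-25, 0, 17]},
    {"offset": [-57, 0, 38]},
    {"offset": [-89, 0, 59]},
    {"offset": [-121, 0, 80]},
    {"offset": [-153, 0, 101]},
    {"offset": [-185, 0, 122]},
    {"offset": [-217, 0, 143]},
    {"offset": [-245, 0, 162]}
  ]
}}

```text
$.increments[0]: bad value
```

Request:
{"method": "play_rows", "body": {
  "increments": [
    {"offset": [-22, 0, 14]},
    {"offset": [-44, 10, 29]},
    {"offset": [-60, 30, 40]},
    {"offset": [-70, 55, 46]},
    {"offset": [-75, 80, 49]},
    {"offset": [-76, 100, 50]},
    {"offset": [-76, 120, 50]},
    {"offset": [-76, 130, 50]}
  ]
}}

```text
$.increments[0]: bad value
```

```bash
python3 -c "
from h import *
from scipy.spatial.transform import Rotation as R
s=ctrl.sense();print(s['ee_pos'],R.from_rotvec(s['tool_rot']).as_matrix().round(3),s['wrist_force'],s['grip_width'])
p,d=grab('scene');cv2.imwrite('pics/c1.png',cv2.resize(p[150:330,200:440,::-1],None,fx=3,fy=3))"
```

```text
[ 0.34331703 -0.32940398  0.24204937] [[-0.001 -0.001  1.   ]
 [-1.     0.002 -0.001]
 [-0.002 -1.    -0.001]] [ 1.13731051 -0.03468928  0.58549317] 0.03800400297098642
```

View pics/c1.png

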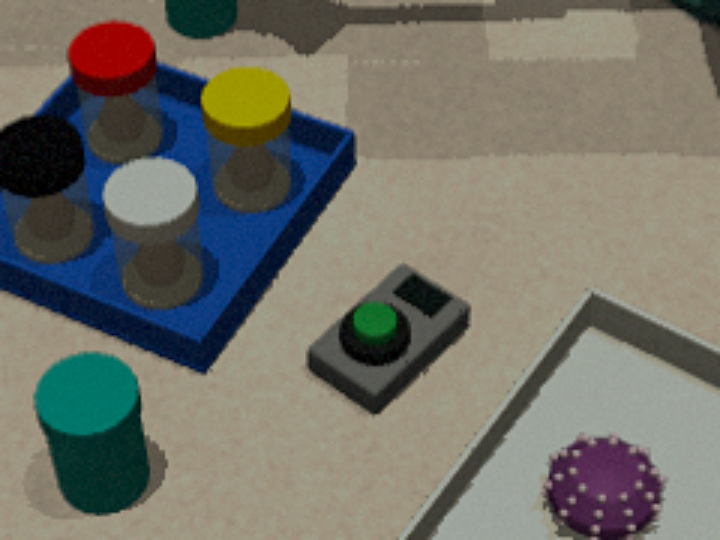

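Both moves were refused because every row needs "angular". This picture (the third) shows the arm still away and the button standing proud of its collar, at crop (377,318). I'll resend the rows with the turn included.

Request:
{"method": "play_rows", "body": {
  "increments": [
    {"offset": [-25, 0, 17], "angular": [0, 0, 0]},
    {"offset": [-57, 0, 38], "angular": [0, 0, 0]},
    {"offset": [-89, 0, 59], "angular": [0, 0, 0]},
    {"offset": [-121, 0, 80], "angular": [0, 0, 0]},
    {"offset": [-153, 0, 101], "angular": [0, 0, 0]},
    {"offset": [-185, 0, 122], "angular": [0, 0, 0]},
    {"offset": [-217, 0, 143], "angular": [0, 0, 0]},
    {"offset": [-245, 0, 162], "angular": [0, 0, 0]}
  ]
}}

```text
time: 1.48
ee_pos: [0.5082, -0.0759, 0.2436]
tool_rot: [-1.204, 1.21, -1.202]
wrist_force: [0.8, -0.5, 0.0]
grip_width: 0.0001
```

Request:
{"method": "play_rows", "body": {
  "increments": [
    {"offset": [-22, 0, 14], "angular": [0, 0, 0]},
    {"offset": [-44, 10, 29], "angular": [0, 0, 0]},
    {"offset": [-60, 30, 40], "angular": [0, 0, 0]},
    {"offset": [-70, 55, 46], "angular": [0, 0, 0]},
    {"offset": [-75, 80, 49], "angular": [0, 0, 0]},
    {"offset": [-76, 100, 50], "angular": [0, 0, 0]},
    {"offset": [-76, 120, 50], "angular": [0, 0, 0]},
    {"offset": [-76, 130, 50], "angular": [0, 0, 0]}
  ]
}}

```text
time: 2.15
ee_pos: [0.5564, 0.0014, 0.1116]
tool_rot: [-1.207, 1.213, -1.2]
wrist_force: [-1.1, -0.7, 0.1]
grip_width: 0.0003
```

```bash
python3 -c "
from h import *
s=ctrl.sense();print(s['time'],s['ee_pos'],s['wrist_force'],s['grip_width'])
p,d=grab('scene');cv2.imwrite('pics/c2.png',cv2.resize(p[150:330,200:440,::-1],None,fx=3,fy=3))"
```

```text
2.15 [0.55639979 0.00144315 0.11157166] [-1.05344967 -0.73546564  0.09902527] 0.00031802099420476064
```

View pics/c2.png

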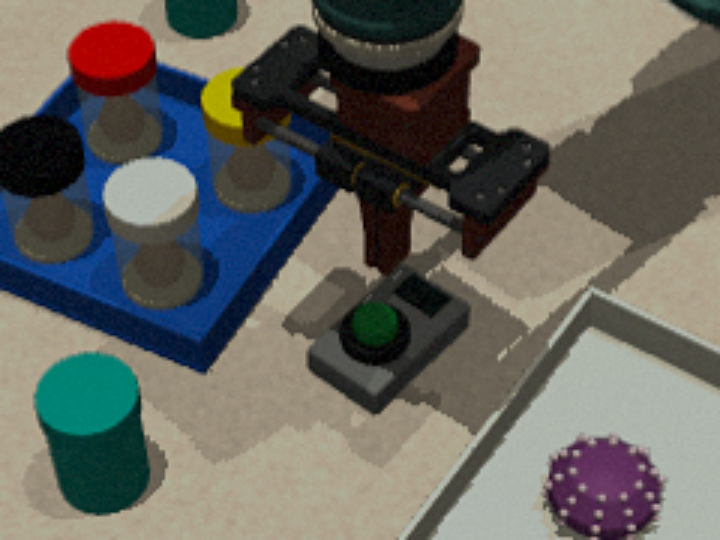

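The fingers are shut above the box, about 1 cm to the +y side of the button, and well clear of the jars. Next is a small shift and the descent.

Request:
{"method": "play_rows", "body": {
  "increments": [
    {"offset": [5, 10, 0], "angular": [0, 0, 0]},
    {"offset": [10, 25, 0], "angular": [0, 0, 0]},
    {"offset": [10, 40, 0], "angular": [0, 0, 0]},
    {"offset": [10, 52, 0], "angular": [0, 0, 0]},
    {"offset": [10, 59, 0], "angular": [0, 0, 0]},
    {"offset": [10, 62, 0], "angular": [0, 0, 0]},
    {"offset": [10, 64, 0], "angular": [0, 0, 0]},
    {"offset": [10, 64, 0], "angular": [0, 0, 0]}
  ]
}}

```text
time: 2.87
ee_pos: [0.5556, -0.0084, 0.047]
tool_rot: [-1.208, 1.214, -1.199]
wrist_force: [-1.5, -0.9, 2.2]
grip_width: 0.0006
```

Request:
{"method": "play_rows", "body": {
  "increments": [
    {"offset": [0, 1, 0], "angular": [0, 0, 0]},
    {"offset": [0, 2, 0], "angular": [0, 0, 0]},
    {"offset": [0, 3, 0], "angular": [0, 0, 0]},
    {"offset": [0, 3.5, 0], "angular": [0, 0, 0]},
    {"offset": [0, 3.5, 0], "angular": [0, 0, 0]}
  ]
}}

```text
time: 3.28
ee_pos: [0.5559, -0.0085, 0.0438]
tool_rot: [-1.207, 1.214, -1.2]
wrist_force: [-1.2, -0.5, 3.4]
grip_width: 0.0002
```

Request:
{"method": "play_rows", "body": {
  "increments": [
    {"offset": [0, 1, 0], "angular": [0, 0, 0]},
    {"offset": [0, 2, 0], "angular": [0, 0, 0]},
    {"offset": [0, 2.5, 0], "angular": [0, 0, 0]},
    {"offset": [0, 2.5, 0], "angular": [0, 0, 0]}
  ]
}}

```text
time: 3.62
ee_pos: [0.556, -0.0085, 0.0414]
tool_rot: [-1.207, 1.213, -1.2]
wrist_force: [-1.3, -0.9, 4.7]
grip_width: 0.0002
```

Request:
{"method": "play_rows", "body": {
  "increments": [
    {"offset": [0, 1, 0], "angular": [0, 0, 0]},
    {"offset": [0, 2, 0], "angular": [0, 0, 0]},
    {"offset": [0, 2, 0], "angular": [0, 0, 0]}
  ]
}}

```text
time: 3.87
ee_pos: [0.5561, -0.0085, 0.041]
tool_rot: [-1.207, 1.213, -1.2]
wrist_force: [-6.0, 0.1, 20.9]
grip_width: 0.0005
```

The force jumped to 21 N at z = 0.041, so the button is at its hard stop and fully pressed. Now lifting and going over to the isopod.

Request:
{"method": "play_rows", "body": {
  "increments": [
    {"offset": [0, -15, 0], "angular": [0, 0, 0]},
    {"offset": [0, -45, 0], "angular": [0, 0, 0]},
    {"offset": [-10, -80, 0], "angular": [0, 0, 0]},
    {"offset": [-30, -110, 0], "angular": [0, 0, 0]},
    {"offset": [-60, -125, 0], "angular": [0, 0, 0]},
    {"offset": [-95, -130, 0], "angular": [0, 0, 0]},
    {"offset": [-130, -130, 0], "angular": [0, 0, 0]},
    {"offset": [-165, -130, 0], "angular": [0, 0, 0]}
  ]
}}

```text
time: 4.53
ee_pos: [0.5565, 0.1572, 0.1729]
tool_rot: [-1.205, 1.212, -1.201]
wrist_force: [0.3, -0.0, -0.6]
grip_width: 0.0006
```

Request:
{"method": "play_rows", "body": {
  "increments": [
    {"offset": [-30, 0, 0], "angular": [0, 0, 0]},
    {"offset": [-62, 0, 0], "angular": [0, 0, 0]},
    {"offset": [-94, 0, 0], "angular": [0, 0, 0]},
    {"offset": [-122, 0, 0], "angular": [0, 0, 0]},
    {"offset": [-142, 0, 0], "angular": [0, 0, 0]},
    {"offset": [-152, 10, 0], "angular": [0, 0, 0]},
    {"offset": [-155, 25, 0], "angular": [0, 0, 0]},
    {"offset": [-155, 40, 0], "angular": [0, 0, 0]}
  ]
}}

```text
time: 5.2
ee_pos: [0.5563, 0.3134, 0.1331]
tool_rot: [-1.205, 1.211, -1.2]
wrist_force: [-0.2, -0.5, -0.4]
grip_width: 0.0002
```

```bash
python3 -c "
from h import *
s=ctrl.sense();print(s['time'],s['ee_pos'],s['wrist_force'],s['grip_width'])
p,d=grab('scene');cv2.imwrite('pics/c3.png',cv2.resize(p[200:440,280:600,::-1],None,fx=2.5,fy=2.5))"
```

```text
5.2 [0.55627447 0.31340278 0.1330758 ] [-0.20362847 -0.47160178 -0.40589634] 0.00020751861833312224
```

View pics/c3.png

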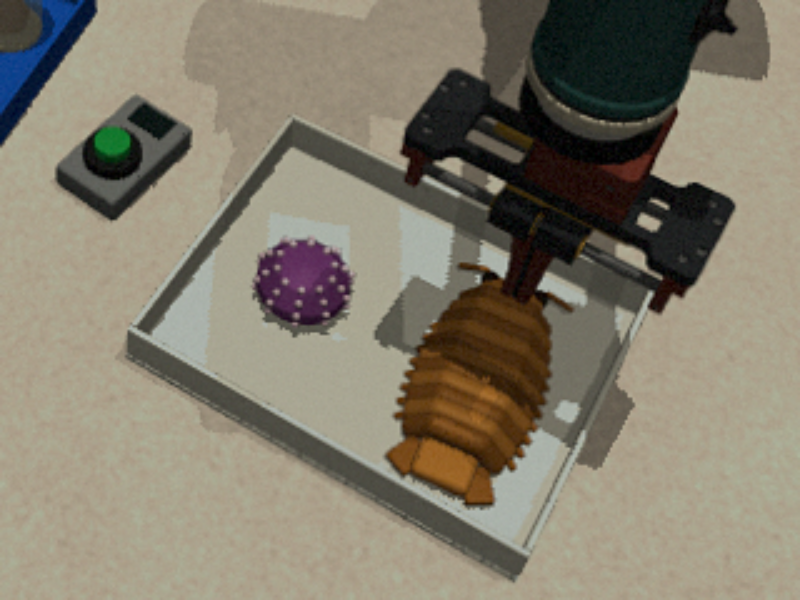

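The button is out again, and the shut fingers are about 9 cm above the isopod, with the urchin clear. I'll descend to tip z ≈ 0.066, about 27 mm over the back.

Request:
{"method": "play_rows", "body": {
  "increments": [
    {"offset": [1, 12, 0], "angular": [0, 0, 0]},
    {"offset": [2, 28, 0], "angular": [0, 0, 0]},
    {"offset": [2, 42, 0], "angular": [0, 0, 0]},
    {"offset": [2, 54, 0], "angular": [0, 0, 0]},
    {"offset": [2, 62, 0], "angular": [0, 0, 0]},
    {"offset": [2, 66, 0], "angular": [0, 0, 0]},
    {"offset": [2, 67, 0], "angular": [0, 0, 0]},
    {"offset": [2, 67, 0], "angular": [0, 0, 0]}
  ]
}}

```text
time: 5.92
ee_pos: [0.5539, 0.3102, 0.0626]
tool_rot: [-1.21, 1.214, -1.2]
wrist_force: [-0.4, 0.6, -0.1]
grip_width: 0.0005
```

```bash
python3 -c "
from h import *
s=ctrl.sense();print(s['time'],s['ee_pos'],s['wrist_force'])
p,d=grab('scene');cv2.imwrite('pics/c4.png',cv2.resize(p[200:440,280:600,::-1],None,fx=2.5,fy=2.5))"
```

```text
5.9167 [0.55391053 0.31015342 0.06260897] [-0.40957976  0.63389982 -0.05039048]
```

View pics/c4.png

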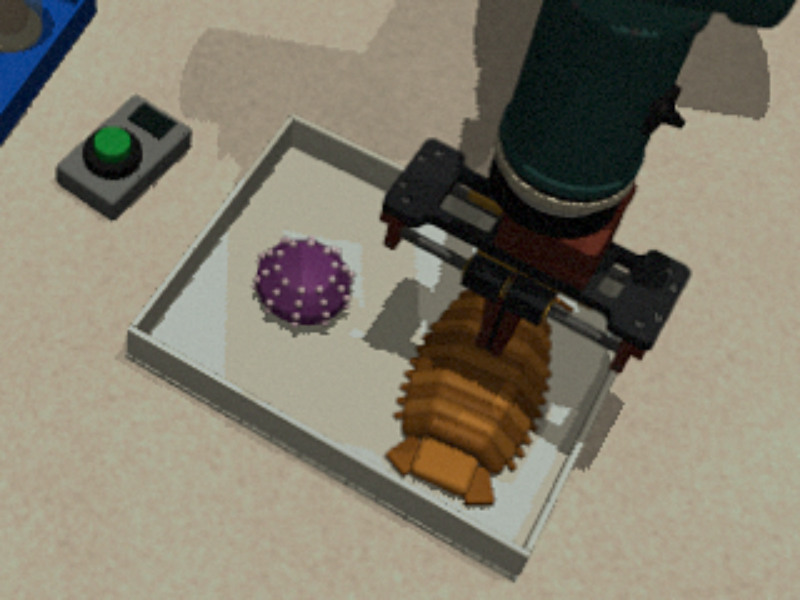

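The fingertips hover just over the mid back and touch nothing. I'll nudge 4 mm towards the centre and up a little, then hold.

Request:
{"method": "play_rows", "body": {
  "increments": [
    {"offset": [-1, -3, 4], "angular": [0, 0, 0]},
    {"offset": [-1, -3, 4], "angular": [0, 0, 0]},
    {"offset": [-1, -3, 4], "angular": [0, 0, 0]},
    {"offset": [-1, -3, 4], "angular": [0, 0, 0]},
    {"offset": [-1, -3, 4], "angular": [0, 0, 0]},
    {"offset": [-1, -3, 4], "angular": [0, 0, 0]},
    {"offset": [-1, -3, 4], "angular": [0, 0, 0]},
    {"offset": [-1, -3, 4], "angular": [0, 0, 0]}
  ]
}}

```text
time: 6.63
ee_pos: [0.5581, 0.3113, 0.066]
tool_rot: [-1.21, 1.214, -1.2]
wrist_force: [-0.4, -0.2, 0.2]
grip_width: 0.0006
```

Request:
{"method": "play_rows", "body": {
  "increments": [
    {"offset": [0, 0, 0], "angular": [0, 0, 0]},
    {"offset": [0, 0, 0], "angular": [0, 0, 0]},
    {"offset": [0, 0, 0], "angular": [0, 0, 0]},
    {"offset": [0, 0, 0], "angular": [0, 0, 0]},
    {"offset": [0, 0, 0], "angular": [0, 0, 0]},
    {"offset": [0, 0, 0], "angular": [0, 0, 0]},
    {"offset": [0, 0, 0], "angular": [0, 0, 0]},
    {"offset": [0, 0, 0], "angular": [0, 0, 0]}
  ]
}}

```text
time: 7.3
ee_pos: [0.5581, 0.3113, 0.066]
tool_rot: [-1.21, 1.214, -1.2]
wrist_force: [0.4, -0.2, 1.1]
grip_width: 0.0006
```

Request:
{"method": "play_rows", "body": {
  "increments": [
    {"offset": [0, 0, 0], "angular": [0, 0, 0]},
    {"offset": [0, 0, 0], "angular": [0, 0, 0]},
    {"offset": [0, 0, 0], "angular": [0, 0, 0]},
    {"offset": [0, 0, 0], "angular": [0, 0, 0]},
    {"offset": [0, 0, 0], "angular": [0, 0, 0]},
    {"offset": [0, 0, 0], "angular": [0, 0, 0]},
    {"offset": [0, 0, 0], "angular": [0, 0, 0]},
    {"offset": [0, 0, 0], "angular": [0, 0, 0]}
  ]
}}

```text
time: 7.97
ee_pos: [0.5581, 0.3113, 0.0659]
tool_rot: [-1.21, 1.214, -1.2]
wrist_force: [-0.2, 0.6, -0.4]
grip_width: 0.0004
```

Request:
{"method": "play_rows", "body": {
  "increments": [
    {"offset": [0, 0, 0], "angular": [0, 0, 0]},
    {"offset": [0, 0, 0], "angular": [0, 0, 0]},
    {"offset": [0, 0, 0], "angular": [0, 0, 0]},
    {"offset": [0, 0, 0], "angular": [0, 0, 0]},
    {"offset": [0, 0, 0], "angular": [0, 0, 0]},
    {"offset": [0, 0, 0], "angular": [0, 0, 0]},
    {"offset": [0, 0, 0], "angular": [0, 0, 0]},
    {"offset": [0, 0, 0], "angular": [0, 0, 0]}
  ]
}}

```text
time: 8.63
ee_pos: [0.5581, 0.3113, 0.066]
tool_rot: [-1.21, 1.214, -1.2]
wrist_force: [0.7, 0.6, 0.3]
grip_width: 0.0005
```

The hold lasted well over two seconds. Now up and across to the yellow lid.

Request:
{"method": "play_rows", "body": {
  "increments": [
    {"offset": [0, -20, 0], "angular": [0, 0, 0]},
    {"offset": [0, -50, 0], "angular": [0, 0, 0]},
    {"offset": [0, -80, 0], "angular": [0, 0, 0]},
    {"offset": [15, -110, 0], "angular": [0, 0, 0]},
    {"offset": [40, -130, 0], "angular": [0, 0, 0]},
    {"offset": [70, -140, -5], "angular": [0, 0, 0]},
    {"offset": [102, -140, -10], "angular": [0, 0, 0]},
    {"offset": [135, -140, -15], "angular": [0, 0, 0]}
  ]
}}

```text
time: 9.3
ee_pos: [0.5446, 0.1746, 0.2065]
tool_rot: [-1.208, 1.211, -1.2]
wrist_force: [0.3, -0.9, -0.1]
grip_width: 0.0006
```

Request:
{"method": "play_rows", "body": {
  "increments": [
    {"offset": [32, 0, -6], "angular": [0, 0, 0]},
    {"offset": [65, 0, -12], "angular": [0, 0, 0]},
    {"offset": [98, 0, -18], "angular": [0, 0, 0]},
    {"offset": [131, 0, -24], "angular": [0, 0, 0]},
    {"offset": [164, 0, -30], "angular": [0, 0, 0]},
    {"offset": [197, 0, -36], "angular": [0, 0, 0]},
    {"offset": [230, 0, -42], "angular": [0, 0, 0]},
    {"offset": [260, 0, -48], "angular": [0, 0, 0]}
  ]
}}

```text
time: 9.97
ee_pos: [0.4971, -0.0873, 0.205]
tool_rot: [-1.208, 1.211, -1.201]
wrist_force: [0.8, 0.2, -0.0]
grip_width: 0.0008
```

Request:
{"method": "play_rows", "body": {
  "increments": [
    {"offset": [25, 0, -5], "angular": [0, 0, 0]},
    {"offset": [50, 0, -10], "angular": [0, 0, 0]},
    {"offset": [70, 5, -14], "angular": [0, 0, 0]},
    {"offset": [80, 15, -16], "angular": [0, 0, 0]},
    {"offset": [84, 28, -16], "angular": [0, 0, 0]},
    {"offset": [85, 38, -16], "angular": [0, 0, 0]},
    {"offset": [85, 42, -16], "angular": [0, 0, 0]},
    {"offset": [85, 42, -16], "angular": [0, 0, 0]}
  ]
}}

```text
time: 10.63
ee_pos: [0.4803, -0.1709, 0.1611]
tool_rot: [-1.208, 1.214, -1.198]
wrist_force: [-0.5, -0.4, 1.0]
grip_width: 0.0006
```

```bash
python3 -c "
from h import *
s=ctrl.sense();print(s['time'],s['ee_pos'],s['wrist_force'])
p,d=grab('scene');cv2.imwrite('pics/c5.png',cv2.resize(p[100:300,150:400,::-1],None,fx=3,fy=3))"
```

```text
10.6333 [ 0.48028218 -0.17094     0.16105412] [-0.48769863 -0.37561483  0.95344208]
```

View pics/c5.png

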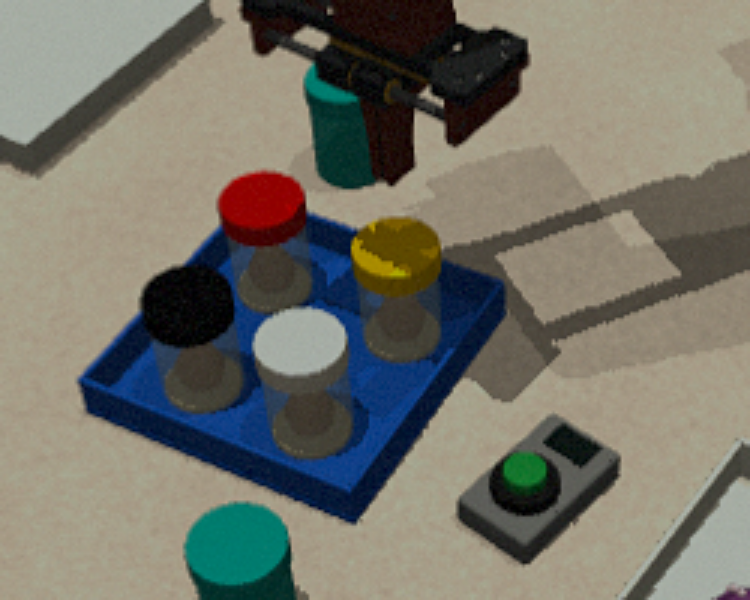

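The tip at crop (393,180) is directly above the yellow lid at crop (396,245), with all the jars upright and the button out. I'll descend 36 mm to about 27 mm over the lid and hold.

Request:
{"method": "play_rows", "body": {
  "increments": [
    {"offset": [1, 6, 1], "angular": [0, 0, 0]},
    {"offset": [1, 14, 1], "angular": [0, 0, 0]},
    {"offset": [1, 22, 1], "angular": [0, 0, 0]},
    {"offset": [1, 28, 1], "angular": [0, 0, 0]},
    {"offset": [1, 32, 1], "angular": [0, 0, 0]},
    {"offset": [1, 35, 1], "angular": [0, 0, 0]},
    {"offset": [1, 36, 1], "angular": [0, 0, 0]},
    {"offset": [1, 36, 1], "angular": [0, 0, 0]}
  ]
}}

```text
time: 11.35
ee_pos: [0.4816, -0.1718, 0.1256]
tool_rot: [-1.208, 1.213, -1.199]
wrist_force: [0.9, -0.6, 0.3]
grip_width: 0.0003
```

Request:
{"method": "play_rows", "body": {
  "increments": [
    {"offset": [0, 0, 0], "angular": [0, 0, 0]},
    {"offset": [0, 0, 0], "angular": [0, 0, 0]},
    {"offset": [0, 0, 0], "angular": [0, 0, 0]},
    {"offset": [0, 0, 0], "angular": [0, 0, 0]},
    {"offset": [0, 0, 0], "angular": [0, 0, 0]},
    {"offset": [0, 0, 0], "angular": [0, 0, 0]},
    {"offset": [0, 0, 0], "angular": [0, 0, 0]},
    {"offset": [0, 0, 0], "angular": [0, 0, 0]}
  ]
}}

```text
time: 12.02
ee_pos: [0.4816, -0.1718, 0.1256]
tool_rot: [-1.208, 1.213, -1.199]
wrist_force: [-0.4, 0.1, 0.2]
grip_width: 0.0005
```

```bash
python3 -c "
from h import *
s=ctrl.sense();print(s['time'],s['ee_pos'],s['wrist_force'],abs(s['joint_velocities']).max())
p,d=grab('scene');cv2.imwrite('pics/c6.png',p[:,:,::-1])"; python3 m.py | grep scene
```

```text
12.0167 [ 0.48162613 -0.17180769  0.12557571] [-0.39389686  0.13240604  0.19923994] 0.0011464131155144645
button scene n 138 bbox 318 331 251 262 z95 0.050 topmean [ 0.5572 -0.0079  0.0481] bboxmid [ 0.5465 -0.0157  0.031 ]
yellow scene n 427 bbox 267 296 173 192 z95 0.099 topmean [ 0.4844 -0.1716  0.0961] bboxmid [ 0.483  -0.1726  0.095 ]
isopod scene n 4085 bbox 435 508 305 400 z95 0.040 topmean [0.5605 0.3118 0.0375] bboxmid [0.5675 0.3141 0.03  ]
urchin scene n 880 bbox 382 419 296 329 z95 0.047 topmean [0.5671 0.1727 0.0442] bboxmid [0.5697 0.1727 0.03  ]
red scene n 379 bbox 223 250 157 176 z95 0.099 topmean [ 0.5017 -0.2812  0.0963] bboxmid [ 0.5012 -0.2812  0.095 ]
white scene n 532 bbox 235 264 203 224 z95 0.098 topmean [ 0.589  -0.1664  0.096 ] bboxmid [ 0.5887 -0.1668  0.095 ]
black scene n 695 bbox 196 227 187 215 z95 0.099 topmean [ 0.6042 -0.2541  0.0961] bboxmid [ 0.6079 -0.2511  0.095 ]
```

View pics/c6.png

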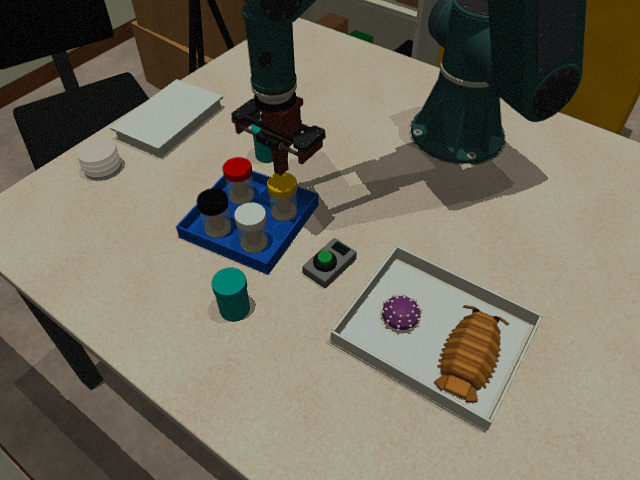

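The picture shows the tip at (281,172), just above the yellow lid at (282,184). All the jars and specimens are where they stood, and the button is out.

```bash
python3 -c "
from rig import ctrl
print(ctrl.sign_off())"
```

```text
the job is handed in; nothing more can be done
None
```

I pressed the green button, held over the isopod for the first photograph, and handed the job in at about 12 s while still pointing at the yellow lid. The hand-in gives no verdict.

- **Button:** I pressed it to its hard stop; the force jumped to 21 N at z = 0.041. The final picture shows it out again, with its top back at the starting height.
- **Isopod:** The fingertips held about 27 mm above the middle of its back for more than 2 s.
- **Yellow lid:** The tip ended at (0.482, −0.172, 0.126). That is about 28 mm above the lid and, within 3 mm, over its measured centre, with no contact force and the arm at rest.
- **Jars and specimens:** All were re-measured within about 2 mm of their starting places. The one exception was the black jar's outline measure. Its first reading was wrong because the colour mask took in other pixels, but its lid-top position from depth agreed to 0.3 mm.

Two move calls were refused early on because each row needed a turn value, and nothing moved. The descent over the isopod briefly overshot by about 4 mm, leaving roughly 23 mm of clearance, and I corrected it before the hold.

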